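# Draw the transfer board from under the tube block and park it

## Robot

A 6-joint arm with a two-finger parallel gripper is mounted at the origin on the work surface. World frame = base frame: x ahead of the robot, y to its left, z up, the work surface at z = 0. Lengths are in m, angles in degrees, forces in N, time in s.
With the tool pointing down it reaches from about 0.3 to 0.75 m from the base axis. Payload 8.5 kg.
Tool frame: the origin (TCP) lies at the very end of the fingers, on their centre line; the grasp point (between the pads) lies 19 mm behind it (grip_depth is the distance from the TCP to the grasp point, in m); z points along the fingers, y is the direction in which the jaws open and shut (so a half turn about z gives the same grasp; the last joint's range is limited). The gripper opens to 85 mm and grips with 20 to 120 N. Pads are 22 mm wide; open, the fingers measure 114 mm over their backs; the gripper's body (76 mm by 85 mm) begins 54 mm behind the grasp point. The pads swing forward as they close: fully open they stand 13 mm farther back than shut.
Start: joints at [52.122, 21.807, 74.336, -0, 83.858, -12.336], TCP at [0.237, 0.496, 0.231] pointing down, gripper open.
Joint ranges: [-178.18, 178.18], [-50.72, 133.34], [12.68, 142.11], [-81.47, 261.47], [9.98, 163.14], [-165.26, 165.26]. Speed limits (degrees/s): [136.94, 136.94, 180, 180, 180, 180].

## Interface

Orientations are given as a 3x3 rotation matrix whose columns are the frame's x, y, z axes.
In Python, from rig import observe, get_image, close_job, silhouettes, grip_depth gives the robot as it stands. The module is installed in compiled form; this text tells all that it offers.
- The arm moves only by the shell command python3 -m crank 'ROWS' [FORCE]. ROWS is a JSON object of lists of equal length, an entry for each row: "slide": the shift along the tool's x, y, z in m, a list of three; "roll": the turn about the tool's z in rad; "grip": the finger opening in m, from 0 to 0.0854. A call has exactly 8 rows; each row is the pose to reach, as a shift and turn from the pose commanded when the call began, along the tool's axes at that moment; what a row does not reach only later rows make up. A row lasts 1/10 s, in which the tool goes at most 50 mm and 8.59 degrees, less where a joint would pass 70% of its speed; a pose out of reach is approached as far as the arm can. A call with a gripper value outside its range is refused whole. The fingers move at their own pace and stop on an object; FORCE is the grip in N (left out, the last holds). Time passes only in rows, so rows that repeat a pose let the fingers close, or fill a call up. It gives the time, the measured TCP pose, the force and the opening at its end, in the units of the state.
- observe(): the state, without advancing time (a new reading comes with each control period).
- get_image(name): name is "scene" or "side" or "wrist"; returns a dict with "frame" (384x512x3 uint8, red, green, blue), "fx", "fy", "cx", "cy" (pixels), "xyz" and "rotation" of the camera in the world. Camera axes: x right, y down, z forward; pixel columns grow to the right and rows downward; lengths in m; the calibration is good to about 2 mm. The wrist camera is an equidistant fisheye: a pixel r from the principal point sees the ray r / f radians off the axis. A picture is of the moment at which its call begins. There is no depth.
- close_job(): hands the job in, once; it reports no verdict.
Trained networks look in a picture, given as the dict that the camera call returned (one of the last four; its "shot" number tells which), for a name from the list of things; names that differ only in an ending like _2 or _b are one class to them, and where a whole thing is asked for, a point or a joint stands for the part that bears it (a point fixed in the world has none). Each returns a list of dicts, best first, with "confidence" (0 to 1); they miss things now and then, are a little off and sometimes report something else, mostly with a low value. They report only what shows in the picture. A call takes as long as a camera call. They do not tell look-alikes from the thing itself.
- silhouettes(target, picture): "pixels" (384x512 bool, what is visible of it) and "box" ([centre column, centre row, width, height] in pixels, round what is visible of it).
The state is a dict: "time_s": time; "q": joint angles; "qvel": joint speeds; "joint_efforts": joint torques, N m; "position": TCP position; "tool_rot": TCP orientation; "ft_force": force on the tool from outside, world axes, zero at the start; "wrist_torque": the same for the moment, N m; "grip_width": finger opening in m.
Only numpy, scipy, OpenCV 4.12 (cv2) and the standard library are available. Lean on these libraries where they do the work, as an engineer would, in place of code of your own. Each camera call takes 0.05 s, during which the arm holds its last target.

## Task

The aluminium tube block stands on the warming plate with the thin white transfer board still under it. Draw the board out by its tab so that the block settles onto the warming plate, held back by its two posts, without toppling, being shoved aside or being touched by the robot, lay the board flat on the bare bench and let go. Then take the board again near its middle, across the wide part, lift it, lay it head first between the guide walls of the steel rest and slide it gently until it bears on the end stop, which is clamped somewhere new each time, leaving the other glassware and tubs where they are.

Things in the scene. Friction and masses are not known exactly. Their poses are not given: they have to be found in the camera images.
- block: Aluminium tube block, 100 x 80 x 45 mm (x, y, z), 0.6 to 0.95 kg, with a 4 x 3 grid of wells on top, most with capped tubes that rise to 61 mm. Origin: centre of its underside. At the start it rests on the board, 14 mm above the bench, with its -y long face 1 to 7 mm from the two posts of the warming plate.
- board: Flat white plastic transfer board, 6 mm thick, 0.18 kg: a wide part 150 x 56 mm (x from -75 to 75 mm) with a tab 32 mm wide at its -x end (x from -75 to -125 mm). Origin: centre of the wide part's underside; +x points to the head, the plain end; centre of mass at x = -20 mm. At the start its head half lies under the block, its underside 8 mm above the bench.
- board_tab (a point): Centre of the board's tab, at mid thickness, 100 mm from the board's origin towards -x. At the start the tab juts out over the bench. Drawn about 85 mm towards its own -x the board is clear of the block, about 110 mm and it drops off the warming plate onto the bench.
- board_head (a point): Middle of the edge of the board's head end, at mid thickness, 75 mm from the board's origin towards +x.
- warmer: Flat steel warming plate fixed to the bench, 150 x 130 x 8 mm (x, y, z). Two posts, 10 x 10 mm and 30 mm tall, stand on it at x = +-43 mm, y = -49 mm (inner gap 76 mm); the board comes out between them towards -y and they hold the block back. Origin: centre of its underside.
- seat (a point): Centre of the warming plate's top face, 8 mm above the bench; axes as the warming plate's. The block belongs over it.
- rest: Low steel parking rest, fixed. Its bed, 14 mm above the bench, carries the board along x, head towards +x. The bed is 36 mm wide for x = -95 to 10 mm (fingers pass beside the board), 75 mm wide from there to 85 mm. Guide walls 12 mm higher, 63 mm apart inside, x = 20 to 75 mm, flare to 75 mm apart at x = 5 mm; an end stop stands between them. Origin: at bench level.
- rest_in (a point): Point on the rest's middle line, x = 75 mm, 17 mm above the bench; axes as the rest's. The end stop's face towards the board lies here or up to 30 mm nearer to -x: where it is clamped is not reported, so feel for it. The board's head edge comes against that face.
- rest_stop: The adjustable end stop with its carrier rail, a steel block 58 mm wide standing 20 mm above the bed, rigidly clamped with its face at x = 45 to 75 mm of the rest; THIS POSE IS THE CARRIER'S (same as the rest's) and does not tell where the stop is clamped. A push of 2 N or more on it shows that the board is home; over 25 N spoils the setting.
- beaker: Bystander: glass beaker, 68 mm wide, 90 mm tall. Origin: centre of its underside.
- jar: Bystander: amber glass jar, 60 mm wide, 85 mm tall. Origin: centre of its underside.
- tub: Bystander: white plastic tub, 52 mm wide, 70 mm tall. Origin: centre of its underside.
Not all that is in view belongs to the job. Leave any purple look-alike of the rest alone.

How it is judged (in metres and radians):
On the way, in this order (a step that is already met when the one before it is completed fails the run):
1. the board is out from under the block, lies flat on the bare bench and is let go (height (world z) of board below 0.004 m and angle between board's own z axis and vertical below 0.03 rad and linear speed of board below 0.02 m/s and contact force between the fingers and board below 0.3 N), for 0.2 s.
2. the board is held near its middle and lifted off the bench (height (world z) of board above 0.02 m and contact force between the fingers and board above 1 N and horizontal distance between the grasp point and board below 0.05 m), for 0.1 s.
3. lying on the rest's bed, the board bears on the end stop with a push of more than 2 N (contact force between board and rest_stop above 2 N and z of board_head in the frame of rest_in below 0.004 m).
At the end, for the whole second after the job is handed in: The board lies flat and still on the rest's bed between the guide walls, head 34 mm short of to 4 mm past rest_in, within 6 mm of the middle line and 0.12 rad of the rest's length. The block stands flat on the warming plate, within 15 mm of its centre and 0.12 rad of its direction (x of board_head in the frame of rest_in between -0.034 and 0.004 m and y of board_head in the frame of rest_in between -0.006 and 0.006 m and z of board_head in the frame of rest_in below 0.003 m and angle between board's own z axis and vertical below 0.04 rad and angle between the x axis of board and the x axis of rest, either way round below 0.12 rad and linear speed of each of board, block below 0.01 m/s and horizontal distance between block and seat below 0.015 m and z of block in the frame of seat below 0.003 m and angle between block's own z axis and vertical below 0.03 rad and angle between the x axis of block and the x axis of warmer, either way round below 0.12 rad); the robot touches nothing.
It fails at once if the block is tipped by more than 0.3 rad (angle between block's own z axis and vertical above 0.3 rad).
It fails at once if the block is shifted more than 20 mm from the middle of the warming plate (horizontal distance between block and seat above 0.02 m).
It fails at once if the robot touches the block (contact force between any of the arm, the fingers and block above 1 N).
It fails at once if the board is pressed on the end stop with more than 25 N (contact force between board and rest_stop above 25 N).
It fails at once if a bystander is moved more than 30 mm (distance of any of beaker, jar, tub from where it was at the start of the episode above 0.03 m).
It also fails if it takes over 58 s, if anything falls off the work surface, if the arm or the gripper's body presses on something with over 40 N, if the wrist force passes 120 N, or if a joint passes its speed limit or range.

## Working session

There is one attempt and no reset: what is moved stays moved. The work goes in short steps, Python scripts to look and compute and a shell command to move; the robot and the scene stay as the last step left them, time stands still between calls to the robot, and variables do not carry over. Pictures are saved under pics/ and viewed, and the job is handed in when it is done.

```bash
mkdir -p pics; ls; python3 - <<'E'
from rig import *
import cv2,numpy as np
s=observe()
for k in s: print(k,np.round(s[k],3).tolist())
print(grip_depth)
for n in ["scene","side","wrist"]:
    p=get_image(n); cv2.imwrite(f"pics/{n}0.png",p["frame"][:,:,::-1])
    print(n,p["fx"],p["fy"],p["cx"],p["cy"],np.round(p["xyz"],3),np.round(p["rotation"],3).tolist())
    np.savez(f"{n}0.npz",**{k:p[k] for k in p})
    for t in ["block","board","warmer","rest","beaker","jar","tub","board_tab","rest_stop"]:
        try:
            print(t,[(round(d["confidence"],2),np.round(d["box"]).tolist()) for d in silhouettes(t,p)])
        except Exception as e: print(t,e)
E
```

```text
pics
time_s 0.0
q [52.123, 21.841, 74.386, -0.002, 83.858, -12.338]
qvel [0.023, 0.025, 0.1, -0.068, 0.047, 0.051]
joint_efforts [-0.0, -44.846, -23.128, -0.0, 0.005, -0.0]
position [0.237, 0.496, 0.231]
tool_rot [[-0.902, 0.431, -0.001], [0.431, 0.902, -0.001], [0.0, -0.001, -1.0]]
ft_force [0.407, -0.655, 0.136]
wrist_torque [0.032, 0.019, -0.036]
grip_width 0.085
0.0187
scene 425.56439894280635 425.56439894280635 247.55690767615928 197.22617298054024 [ 1.258 -0.545  0.894] [[0.627, 0.574, -0.527], [0.779, -0.46, 0.426], [0.002, -0.677, -0.736]]
block [(0.64, [290.0, 146.0, 39.0, 42.0])]
board [(0.9, [267.0, 174.0, 43.0, 26.0])]
warmer [(0.92, [288.0, 164.0, 62.0, 32.0]), (0.19, [160.0, 253.0, 30.0, 35.0])]
rest [(0.92, [72.0, 280.0, 61.0, 76.0]), (0.81, [154.0, 240.0, 55.0, 65.0])]
beaker [(0.55, [310.0, 193.0, 34.0, 35.0]), (0.34, [266.0, 171.0, 34.0, 26.0])]
jar [(0.84, [268.0, 233.0, 19.0, 34.0])]
tub [(0.59, [368.0, 141.0, 20.0, 26.0])]
board_tab [(0.61, [266.0, 171.0, 34.0, 28.0])]
rest_stop [(0.75, [162.0, 254.0, 28.0, 34.0]), (0.66, [82.0, 293.0, 33.0, 33.0]), (0.66, [154.0
[... 246 characters left out ...]
57, [217.0, 176.0, 28.0, 23.0])]
warmer [(0.95, [202.0, 168.0, 57.0, 25.0])]
rest [(0.72, [201.0, 168.0, 52.0, 27.0]), (0.6, [276.0, 263.0, 78.0, 40.0]), (0.57, [304.0, 330.0, 83.0, 63.0])]
beaker [(0.69, [258.0, 154.0, 18.0, 29.0])]
jar [(0.93, [296.0, 184.0, 19.0, 33.0])]
tub [(0.81, [208.0, 111.0, 14.0, 20.0])]
board_tab [(0.73, [216.0, 175.0, 30.0, 24.0])]
rest_stop [(0.81, [333.0, 313.0, 26.0, 26.0])]
wrist 297.3186396354542 297.3186396354542 256.17757046656965 192.72642155102332 [0.164 0.531 0.374] [[0.43, 0.857, 0.284], [0.903, -0.408, -0.137], [-0.001, 0.316, -0.949]]
block []
board []
warmer []
rest [(0.51, [8.0, 376.0, 14.0, 17.0])]
beaker []
jar []
tub []
board_tab []
rest_stop []
```

```bash
python3 - <<'E'
import cv2
for n in ["scene","side","wrist"]:
    im=cv2.imread(f"pics/{n}0.png"); cv2.imwrite(f"pics/{n}0b.png",cv2.resize(im,(800,600),interpolation=cv2.INTER_CUBIC))
E
```

```text
(no output)
```

View pics/scene0b.png

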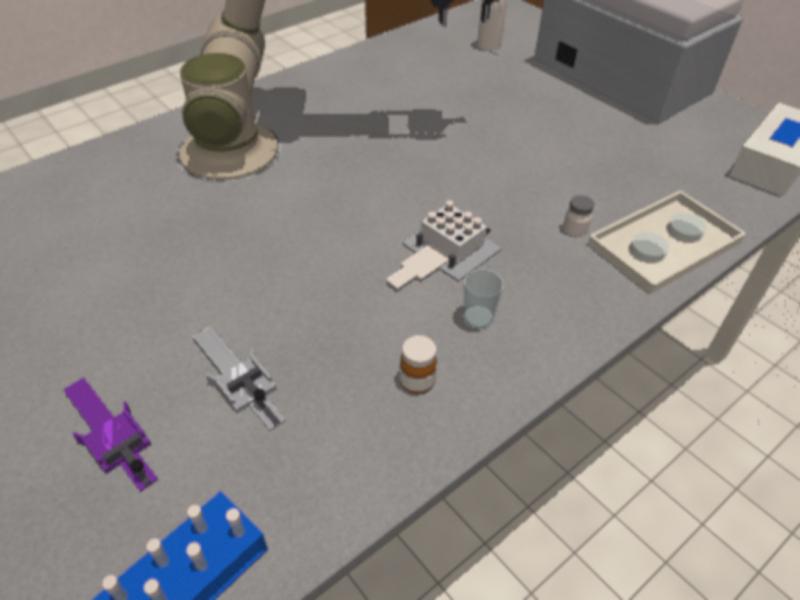

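View pics/side0b.png

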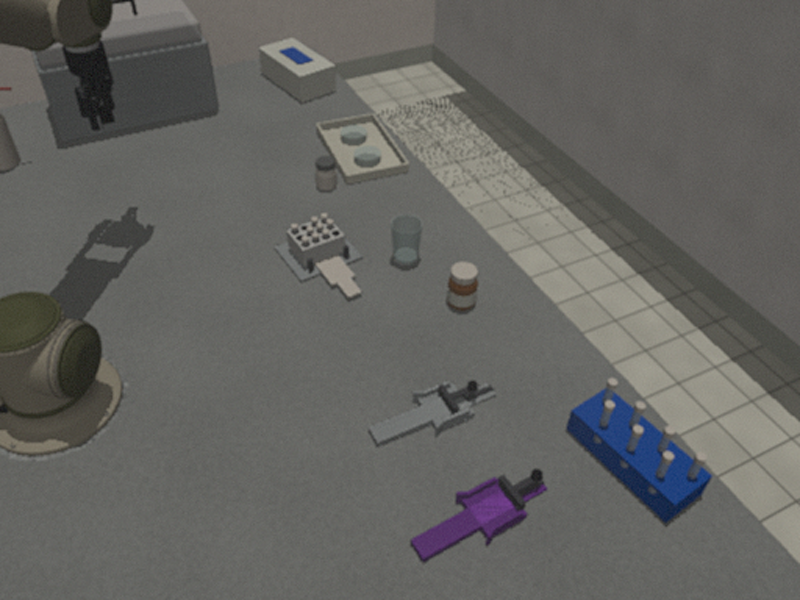

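View pics/wrist0b.png

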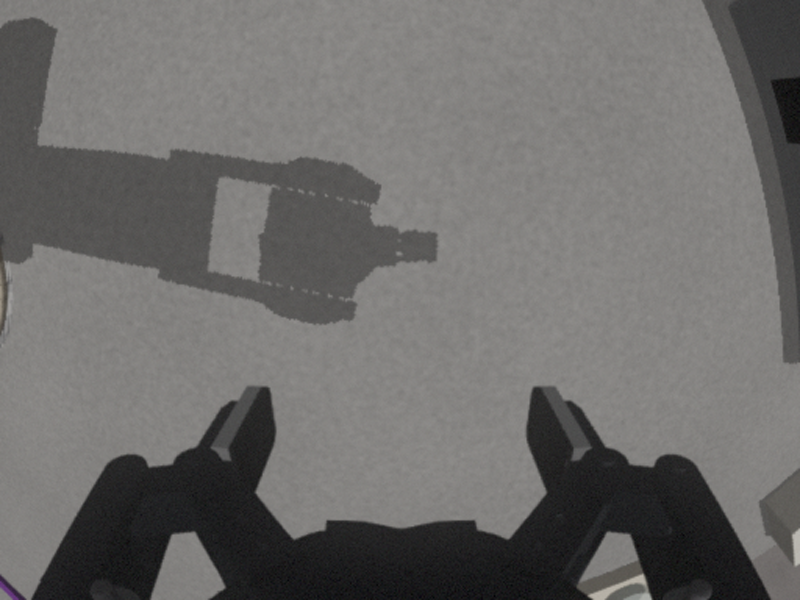

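The scene view shows these candidates. For the rest, the grey one is at 512-px (154,240) and the purple look-alike is at (72,280). For the board, there is the white tabbed plate at (267,174), while the cream tray at (427,154) is clutter. For the block, the white-capped grid is at (290,146), while the blue rack at (110,350) is clutter. I choose the grey rest, the tabbed plate and the aluminium block on the plate.

```bash
cat > h.py <<'E'
import numpy as np, cv2
def pix2ray(p,uv,wrist=False):
    uv=np.atleast_2d(np.asarray(uv,float)); x=(uv[:,0]-p["cx"])/p["fx"]; y=(uv[:,1]-p["cy"])/p["fy"]
    if wrist:
        r=np.hypot(x,y); s=np.where(r>1e-9,np.sin(r)/np.maximum(r,1e-9),1); d=np.stack([x*s,y*s,np.cos(r)],1)
    else: d=np.stack([x,y,np.ones_like(x)],1)
    return d@np.asarray(p["rotation"]).T
def onplane(p,uv,z,wrist=False):
    d=pix2ray(p,uv,wrist); o=np.asarray(p["xyz"]); return (o+d*((z-o[2])/d[:,2])[:,None])[:,:2]
def proj(p,X,wrist=False):
    c=(np.atleast_2d(X)-np.asarray(p["xyz"]))@np.asarray(p["rotation"])
    if wrist:
        r=np.hypot(c[:,0],c[:,1]); th=np.arctan2(r,c[:,2]); k=th/np.maximum(r,1e-9)
        return np.stack([p["cx"]+p["fx"]*c[:,0]*k,p["cy"]+p["fy"]*c[:,1]*k],1)
    return np.stack([p["cx"]+p["fx"]*c[:,0]/c[:,2],p["cy"]+p["fy"]*c[:,1]/c[:,2]],1)
def maskrect(p,m,z,wrist=False):
    v,u=np.nonzero(m); P=onplane(p,np.stack([u,v],1),z,wrist)
    return cv2.minAreaRect((P*1000).astype(np.float32)),P
E
python3 - <<'E'
from h import *
from rig import *
for n in ["scene","side"]:
    p=get_image(n)
    for t,z in [("warmer",.008),("board",.014),("rest",.014),("block",.059),("beaker",0),("jar",0),("tub",0)]:
        for d in silhouettes(t,p)[:3]:
            r,P=maskrect(p,d["pixels"],z); print(n,t,round(d["confidence"],2),np.round(d["box"][:2]),np.round(r[0]),np.round(r[1]),round(r[2],1))
            u,v,w,h=d["box"]; print("    base pt",np.round(onplane(p,[[u,v+h/2]],0)*1000))
E
```

```text
scene warmer 0.91 [289. 165.] [573. 176.] [152. 133.] 4.9
    base pt [[641. 112.]]
scene board 0.67 [266. 171.] [579.  75.] [ 54. 129.] 4.9
    base pt [[608.  51.]]
scene rest 0.96 [153. 242.] [ 591. -322.] [245.  86.] 1.3
    base pt [[ 673. -369.]]
scene rest 0.86 [ 71. 280.] [ 561. -531.] [ 90. 250.] 88.3
    base pt [[ 658. -571.]]
scene rest 0.51 [269. 231.] [758. -73.] [ 61. 120.] 46.3
    base pt [[792. -97.]]
scene block 0.57 [289. 148.] [581. 166.] [133. 123.] 6.5
    base pt [[604. 148.]]
scene beaker 0.9 [309. 194.] [709. 130.] [ 71. 146.] 46.7
    base pt [[765.  75.]]
scene jar 0.73 [266. 234.] [751. -67.] [ 58. 118.] 47.7
    base pt [[ 791. -104.]]
scene tub 0.86 [369. 138.] [662. 455.] [ 52. 138.] 29.8
    base pt [[704. 400.]]
scene tub 0.37 [153. 242.] [ 579. -318.] [249.  84.] 6.0
    base pt [[ 674. -368.]]
side warmer 0.96 [204. 168.] [569. 178.] [149. 132.] 6.0
    base pt [[538.  95.]]
side warmer 0.67 [297. 184.] [801. -51.] [148.  62.] 58.8
    base pt [[ 768. -119.]]
side board 0.9 [215. 177.] [578.  79.] [ 62. 143.] 3.3
    base pt [[549.  29.]]
side board 0.45 [210. 109.] [701. 454.] [146.  43.] 67.0
    base pt [[691. 412.]]
side board 0.21 [295. 254.] [ 650. -300.] [86. 61.] 12.1
    base pt [[ 633. -337.]]
side rest 0.85 [306. 331.] [ 558. -524.] [251.  95.] 7.3
    base pt [[ 514. -593.]]
side rest 0.81 [278. 263.] [ 584. -315.] [242.  99.] 3.0
    base pt [[ 560. -371.]]
side block 0.87 [202. 151.] [560. 165.] [119. 134.] 4.5
    base pt [[560. 163.]]
side block 0.31 [202. 168.] [549. 120.] [143. 128.] 5.8
    base pt [[531.  90.]]
side beaker 0.62 [258. 154.] [771. 146.] [175.  69.] 63.7
    base pt [[724.  63.]]
side jar 0.97 [295. 183.] [805. -43.] [150.  60.] 58.9
    base pt [[ 765. -112.]]
side tub 0.64 [209. 110.] [708. 467.] [148.  47.] 68.0
    base pt [[688. 414.]]
```

```bash
python3 - <<'E'
import cv2
im=cv2.imread("pics/scene0.png"); cv2.imwrite("pics/c1.png",cv2.resize(im[110:220,220:360],None,fx=5.6,fy=5.4,interpolation=cv2.INTER_CUBIC))
im=cv2.imread("pics/side0.png"); cv2.imwrite("pics/c2.png",cv2.resize(im[125:210,160:300],None,fx=5.6,fy=5.6,interpolation=cv2.INTER_CUBIC))
im=cv2.imread("pics/side0.png"); cv2.imwrite("pics/c3.png",cv2.resize(im[230:300,225:325],None,fx=8,fy=8,interpolation=cv2.INTER_CUBIC))
E
```

```text
(no output)
```

View pics/c1.png

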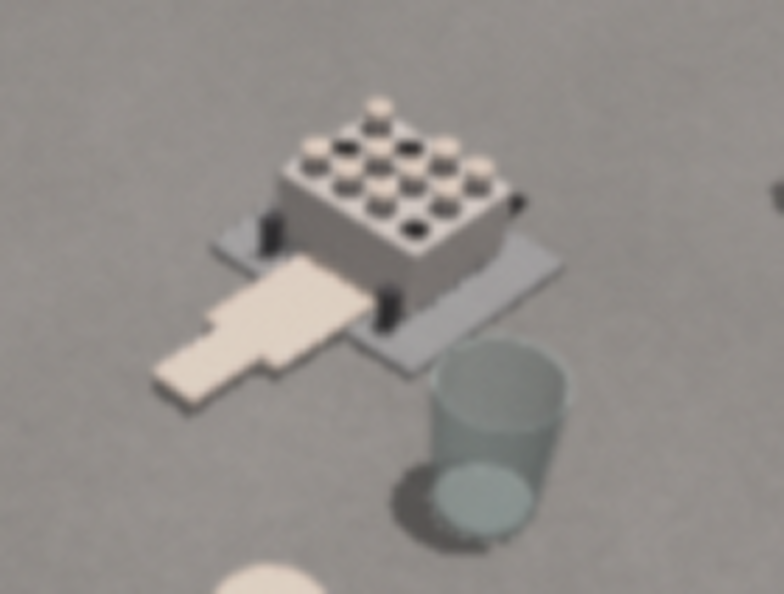

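View pics/c2.png

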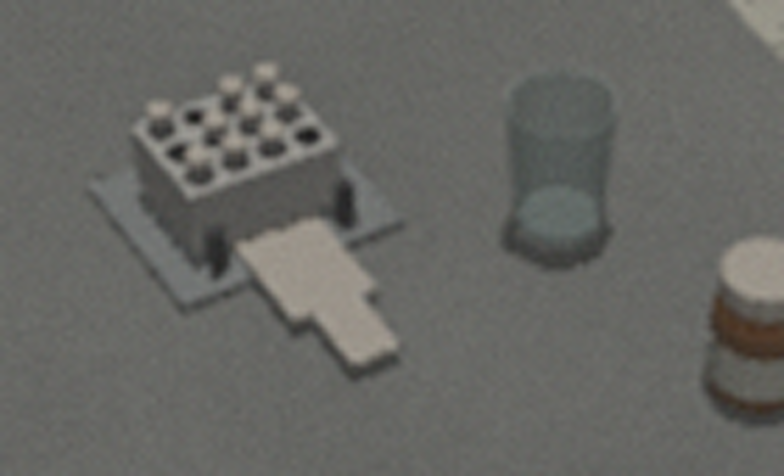

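View pics/c3.png

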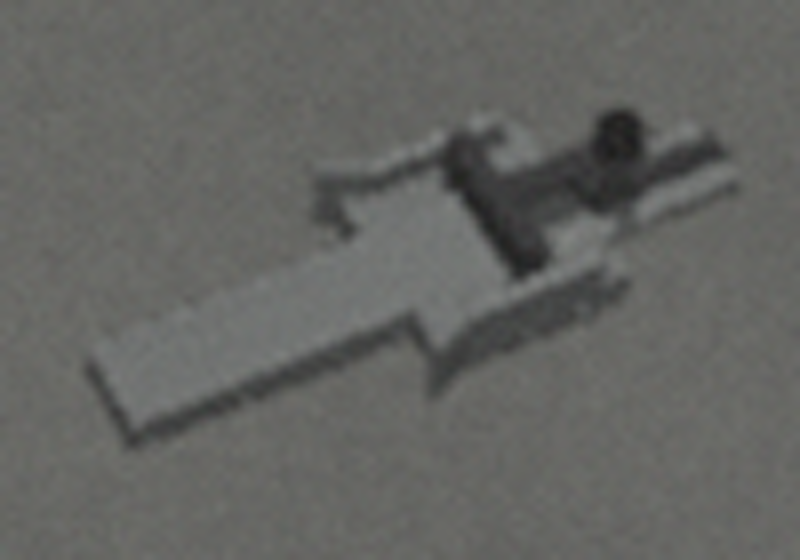

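```bash
python3 -m crank '{"slide":[[-0.04,-0.021,0],[-0.08,-0.042,0],[-0.12,-0.063,0],[-0.16,-0.085,0],[-0.20,-0.106,0],[-0.24,-0.127,0],[-0.28,-0.148,0],[-0.32,-0.17,0]],"roll":[0.13,0.26,0.39,0.52,0.65,0.78,0.91,1.05],"grip":[0.06,0.06,0.06,0.06,0.06,0.06,0.06,0.06]}' 30; python3 - <<'E'
from rig import observe
import numpy as np
s=observe();print(np.round(s["position"],4),np.round(s["tool_rot"],4).tolist(),np.round(s["q"],1),s["grip_width"])
E
```

```text
time_s: 3.1
position: [0.4535, 0.2032, 0.2315]
tool_rot: [[-0.069, 0.998, 0.0], [0.998, 0.069, 0.0], [0.0, 0.0, -1.0]]
ft_force: [0.3, -0.3, -0.6]
grip_width: 0.06
[0.4535 0.2032 0.2315] [[-0.0694, 0.9976, 0.0004], [0.9976, 0.0694, 0.0002], [0.0001, 0.0004, -1.0]] [10.5 16.5 82.5  0.  81.   6.5] 0.05997579071661582
```

```bash
python3 -m crank '{"slide":[[-0.038,0.028,0],[-0.075,0.056,0],[-0.113,0.084,0],[-0.15,0.112,0],[-0.15,0.112,0],[-0.15,0.112,0],[-0.15,0.112,0],[-0.15,0.112,0]],"roll":[0,0,0,0,0,0,0,0],"grip":[0.06,0.06,0.06,0.06,0.06,0.06,0.06,0.06]}' 30; python3 - <<'E'
from h import *
from rig import *
import pickle
p=get_image("wrist"); cv2.imwrite("pics/w1.png",cv2.resize(p["frame"][:,:,::-1],(800,600),interpolation=cv2.INTER_CUBIC))
D={}
for t,z in [("board",.014),("warmer",.008),("block",.059)]:
    D[t]=silhouettes(t,p)
    for d in D[t][:2]:
        r,P=maskrect(p,d["pixels"],z,True); print(t,d["confidence"],np.round(d["box"]),np.round(r[0],1),np.round(r[1],1),round(r[2],2))
pickle.dump((dict(p),D),open("w1.pkl","wb"))
E
```

```text
time_s: 3.9
position: [0.5749, 0.0648, 0.2317]
tool_rot: [[-0.076, 0.997, 0.0], [0.997, 0.076, 0.0], [0.0, 0.0, -1.0]]
ft_force: [0.1, -0.8, 0.4]
grip_width: 0.06
board 0.89 [261. 151.  49. 101.] [579.5  75.9] [ 56.8 128.1] 5.27
warmer 0.85 [259.  62. 124. 124.] [569.2 190.8] [149.2 157.8] 5.42
block 0.79 [260.  66.  96.  74.] [568.6 179.8] [99.9 79.8] 5.3
```

View pics/w1.png

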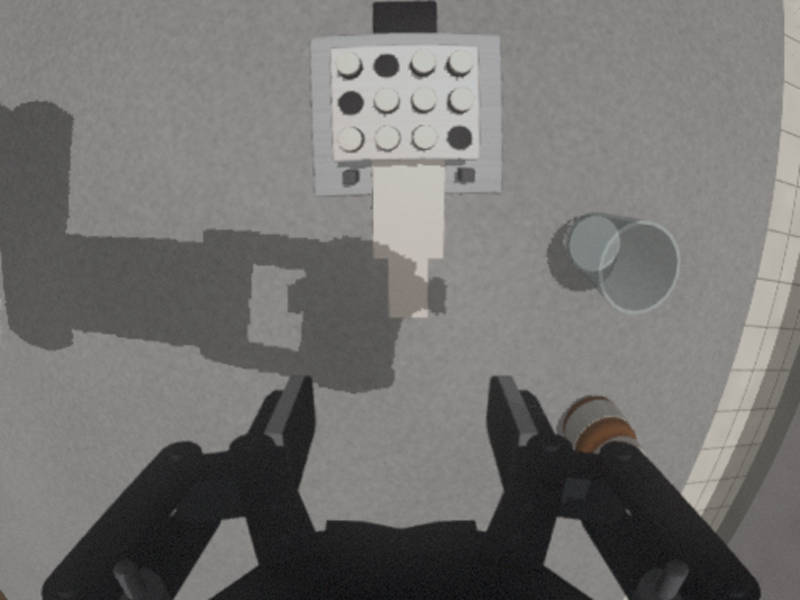

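The wrist view (800 px) shows the block at (405,100) and the two posts at (350,176) and (466,176). The board comes out between them, with its tab at (408,288). The beaker is to the right at (620,260), clear of the jaws.

```bash
python3 -m crank '{"slide":[[-0.007,0.0015,0.04],[-0.014,0.003,0.08],[-0.021,0.0045,0.12],[-0.028,0.006,0.16],[-0.028,0.006,0.19],[-0.028,0.006,0.205],[-0.028,0.006,0.205],[-0.028,0.006,0.205]],"roll":[-0.015,-0.015,-0.015,-0.015,-0.015,-0.015,-0.015,-0.015],"grip":[0.05,0.05,0.05,0.05,0.05,0.05,0.05,0.05]}' 30; python3 - <<'E'
from h import *
from rig import *
p=get_image("wrist"); cv2.imwrite("pics/w2.png",cv2.resize(p["frame"][:,:,::-1],(800,600),interpolation=cv2.INTER_CUBIC))
E
```

```text
time_s: 4.9
position: [0.5839, 0.0363, 0.027]
tool_rot: [[-0.09, 0.996, 0.001], [0.996, 0.09, -0.0], [-0.0, 0.001, -1.0]]
ft_force: [0.4, -0.5, 0.4]
grip_width: 0.0503
```

View pics/w2.png

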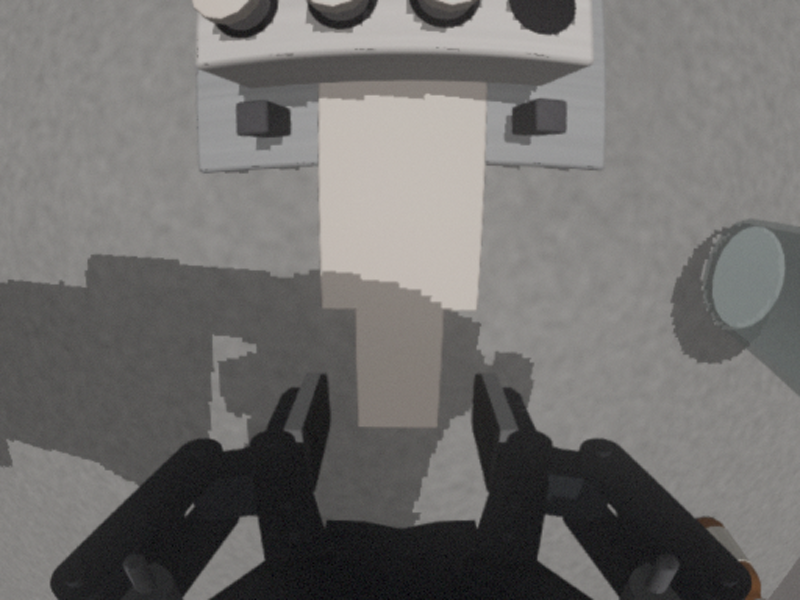

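```bash
python3 -m crank '{"slide":[[0,0,0.012],[0,0,0.023],[0,0,0.023],[0,0,0.023],[0,0,0.023],[0,0,0.023],[0,0,0.023],[0,0,0.023]],"roll":[0,0,0,0,0,0,0,0],"grip":[0.05,0.05,0.045,0.028,0.028,0.028,0.028,0.028]}' 50; python3 - <<'E'
from h import *
from rig import *
p=get_image("wrist"); cv2.imwrite("pics/w3.png",cv2.resize(p["frame"][:,:,::-1],(800,600),interpolation=cv2.INTER_CUBIC))
print(observe()["grip_width"])
E
```

```text
time_s: 5.75
position: [0.5836, 0.0362, 0.0034]
tool_rot: [[-0.09, 0.996, 0.0], [0.996, 0.09, 0.0], [0.0, 0.0, -1.0]]
ft_force: [0.2, 0.1, -2.2]
grip_width: 0.0305
0.030426611024429544
```

View pics/w3.png

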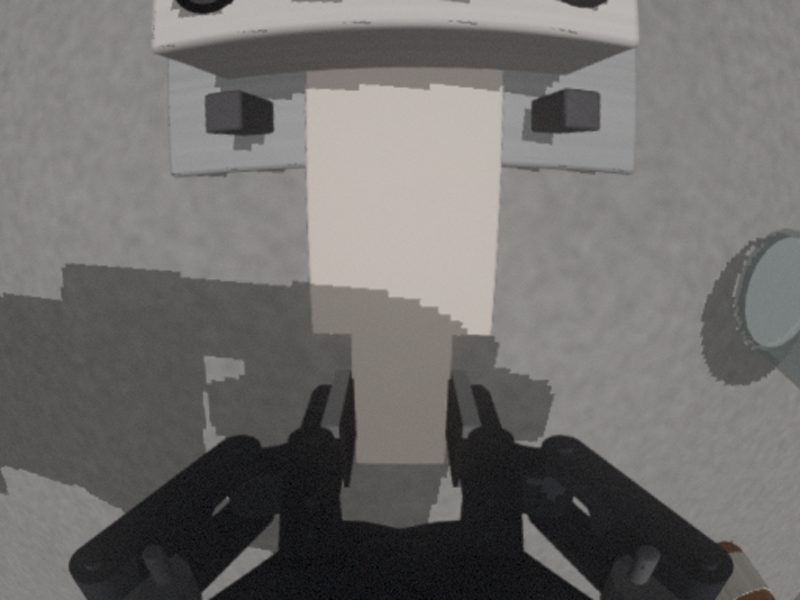

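```bash
python3 -m crank '{"slide":[[-0.003,0,0],[-0.008,0,0],[-0.014,0,0],[-0.020,0,0],[-0.026,0,0],[-0.032,0,0],[-0.037,0,0],[-0.040,0,0]],"roll":[0,0,0,0,0,0,0,0],"grip":[0.028,0.028,0.028,0.028,0.028,0.028,0.028,0.028]}' 60; python3 - <<'E'
from h import *
from rig import *
p=get_image("wrist"); cv2.imwrite("pics/w4.png",cv2.resize(p["frame"][:,:,::-1],(800,600),interpolation=cv2.INTER_CUBIC))
E
```

```text
time_s: 6.6
position: [0.5865, -0.0016, 0.0033]
tool_rot: [[-0.09, 0.996, -0.001], [0.996, 0.09, 0.004], [0.004, -0.001, -1.0]]
ft_force: [0.2, 15.8, 1.3]
grip_width: 0.0295
```

View pics/w4.png

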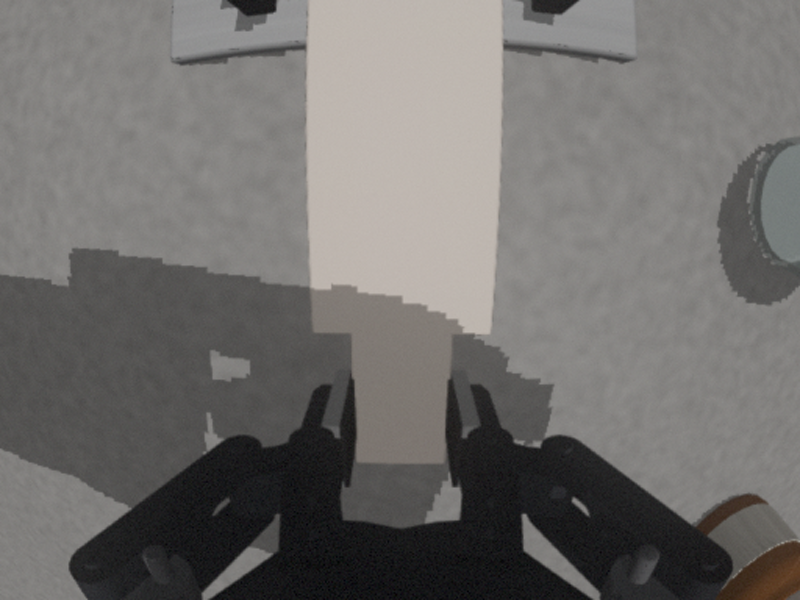

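```bash
python3 -m crank '{"slide":[[-0.003,0,0],[-0.008,0,0],[-0.014,0,0],[-0.020,0,0],[-0.026,0,0],[-0.032,0,0],[-0.037,0,0],[-0.042,0,0]],"roll":[0,0,0,0,0,0,0,0],"grip":[0.028,0.028,0.028,0.028,0.028,0.028,0.028,0.028]}' 60; python3 -m crank '{"slide":[[-0.006,0,0],[-0.012,0,0],[-0.018,0,0],[-0.024,0,0],[-0.030,0,0],[-0.036,0,0],[-0.040,0,0],[-0.044,0,0]],"roll":[0,0,0,0,0,0,0,0],"grip":[0.028,0.028,0.028,0.028,0.028,0.028,0.028,0.028]}' 60;python3 - <<'E'
from h import *
from rig import *
p=get_image("wrist"); cv2.imwrite("pics/w5.png",cv2.resize(p["frame"][:,:,::-1],(800,600),interpolation=cv2.INTER_CUBIC))
p=get_image("scene"); cv2.imwrite("pics/s5.png",cv2.resize(p["frame"][100:250,200:400,::-1],(800,600),interpolation=cv2.INTER_CUBIC))
E
```

```text
time_s: 7.45
position: [0.5911, -0.0463, 0.0034]
tool_rot: [[-0.09, 0.996, 0.0], [0.996, 0.09, -0.001], [-0.001, 0.0, -1.0]]
ft_force: [0.6, 0.2, -1.2]
grip_width: 0.0301
time_s: 8.25
position: [0.5949, -0.0896, 0.0033]
tool_rot: [[-0.09, 0.996, -0.0], [0.996, 0.09, -0.0], [-0.0, -0.0, -1.0]]
ft_force: [-0.1, 1.0, -3.0]
grip_width: 0.03
```

View pics/w5.png

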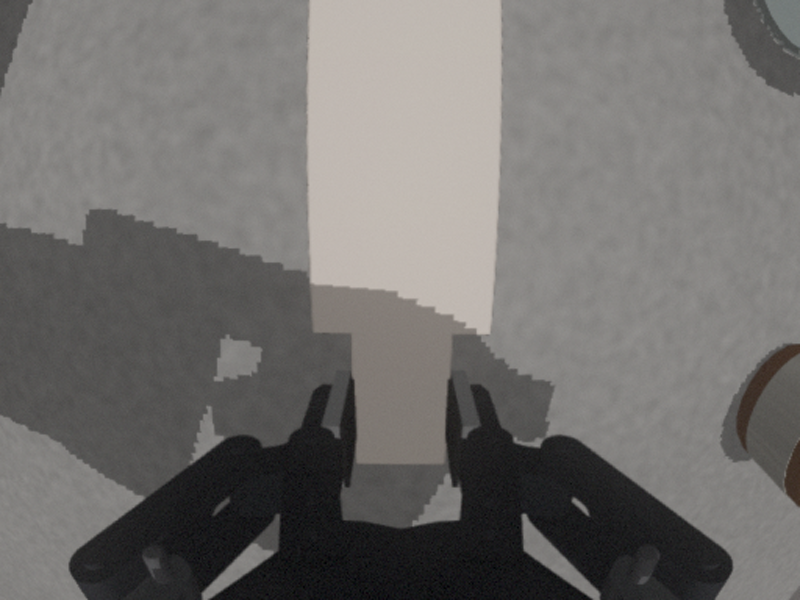

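View pics/s5.png

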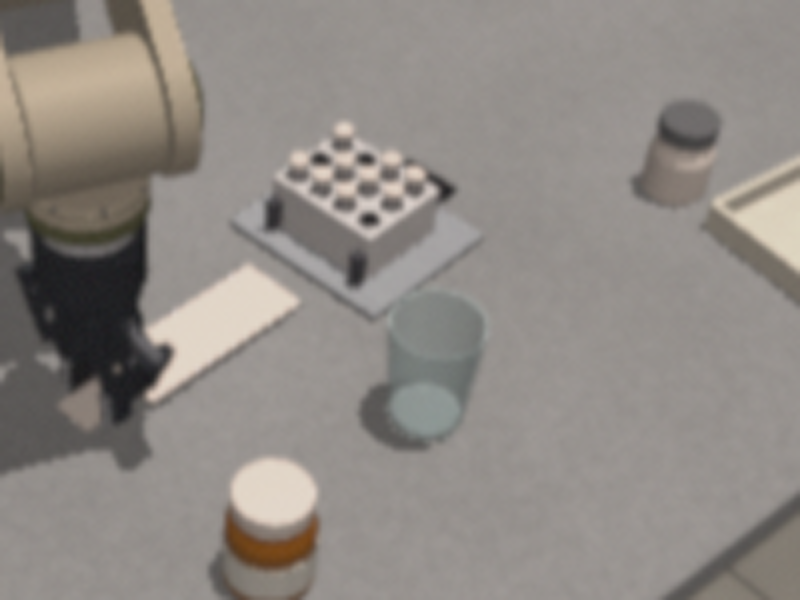

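The block has settled on the plate behind the two posts, and the board is clear of the plate. Next I lower the board and release it.

```bash
python3 -m crank '{"slide":[[-0.006,0,0],[-0.012,0,0],[-0.012,0,0.001],[-0.012,0,0.002],[-0.012,0,0.003],[-0.012,0,0.003],[-0.012,0,0.003],[-0.012,0,0.003]],"roll":[0,0,0,0,0,0,0,0],"grip":[0.028,0.028,0.028,0.028,0.028,0.028,0.028,0.028]}' 60; python3 - <<'E'
from h import *
from rig import *
p=get_image("side"); cv2.imwrite("pics/s6.png",cv2.resize(p["frame"][120:240,180:340,::-1],(800,600),interpolation=cv2.INTER_CUBIC))
E
```

```text
time_s: 9.15
position: [0.596, -0.1011, 0.0004]
tool_rot: [[-0.09, 0.996, 0.0], [0.996, 0.09, -0.0], [-0.0, 0.0, -1.0]]
ft_force: [0.0, 0.0, -2.3]
grip_width: 0.03
```

View pics/s6.png

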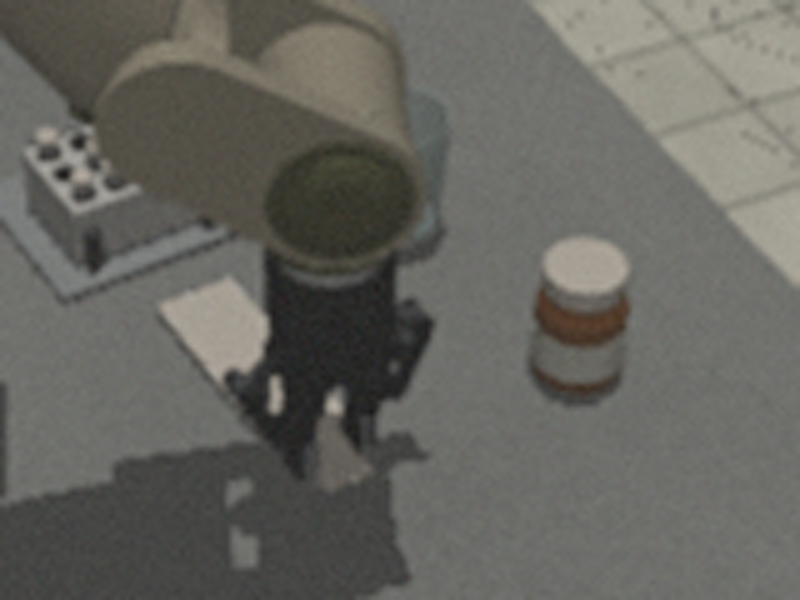

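```bash
python3 -m crank '{"slide":[[0,0,0.0005],[0,0,0.001],[0,0,0.0015],[0,0,0.002],[0,0,0.0025],[0,0,0.0025],[0,0,0.0025],[0,0,0.0025]],"roll":[0,0,0,0,0,0,0,0],"grip":[0.028,0.028,0.028,0.028,0.028,0.028,0.028,0.028]}' 60
```

```text
time_s: 10.0
position: [0.5961, -0.1012, -0.0003]
tool_rot: [[-0.09, 0.996, 0.001], [0.996, 0.09, -0.001], [-0.001, 0.001, -1.0]]
ft_force: [-6.1, 0.8, 15.5]
grip_width: 0.0301
```

```bash
python3 -m crank '{"slide":[[0,0,-0.002],[0,0,-0.002],[0,0,-0.002],[0,0,-0.002],[0,0,-0.002],[0,0,-0.002],[0,0,-0.002],[0,0,-0.002]],"roll":[0,0,0,0,0,0,0,0],"grip":[0.03,0.033,0.036,0.04,0.045,0.05,0.05,0.05]}' 60; python3 - <<'E'
from h import *
from rig import *
p=get_image("wrist"); cv2.imwrite("pics/w7.png",cv2.resize(p["frame"][:,:,::-1],(800,600),interpolation=cv2.INTER_CUBIC))
E
```

```text
time_s: 10.8
position: [0.596, -0.1012, -0.0002]
tool_rot: [[-0.09, 0.996, -0.0], [0.996, 0.09, -0.0], [-0.0, -0.0, -1.0]]
ft_force: [-0.1, -0.5, -0.1]
grip_width: 0.0499
```

View pics/w7.png

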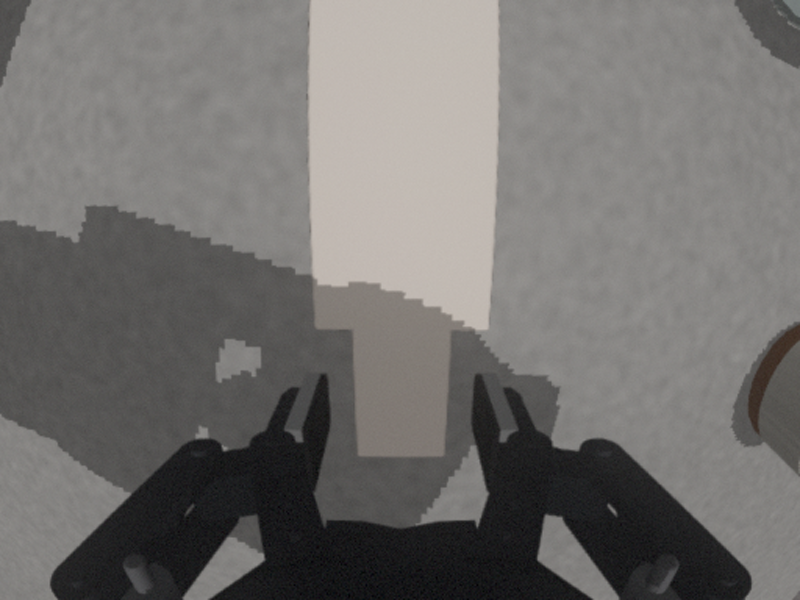

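```bash
python3 -m crank '{"slide":[[0,0,-0.03],[0,0,-0.07],[0,0,-0.11],[0.02,0,-0.13],[0.05,0,-0.13],[0.075,0,-0.13],[0.075,0,-0.13],[0.075,0,-0.13]],"roll":[0,0,0,0,0,0,0,0],"grip":[0.05,0.05,0.06,0.07,0.07,0.07,0.07,0.07]}' 60; python3 - <<'E'
from h import *
from rig import *
import pickle
p=get_image("wrist"); cv2.imwrite("pics/w8.png",cv2.resize(p["frame"][:,:,::-1],(800,600),interpolation=cv2.INTER_CUBIC))
D={}
for t,z in [("board",.006),("block",.053),("warmer",.008)]:
    D[t]=silhouettes(t,p)
    for d in D[t][:2]:
        r,P=maskrect(p,d["pixels"],z,True); print(t,d["confidence"],np.round(d["box"]),np.round(r[0],1),np.round(r[1],1),round(r[2],2))
pickle.dump((dict(p),D),open("w8.pkl","wb"))
E
```

```text
time_s: 11.65
position: [0.5892, -0.0264, 0.1299]
tool_rot: [[-0.091, 0.996, 0.0], [0.996, 0.091, -0.0], [-0.0, 0.0, -1.0]]
ft_force: [-0.6, -0.8, -0.2]
grip_width: 0.0698
board 0.9 [259. 175.  66. 197.] [590.  -25.7] [ 56.6 198.2] 5.11
block 0.76 [254.   5. 127.   9.] [573.7 124.9] [91.9  9.7] 5.12
warmer 0.72 [256.  18. 169.  35.] [575.4 128.8] [150.   37.7] 5.35
```

View pics/w8.png

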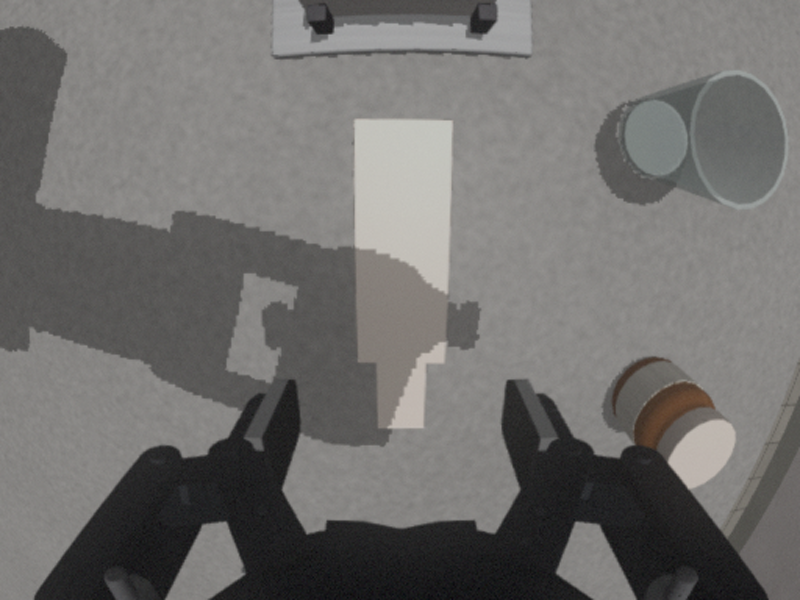

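The board lies flat on the bench in full view, with its head edge at (403,120) and its tab end at (400,428). I next descend across the wide part.

```bash
python3 -m crank '{"slide":[[0.0006,0.001,0.04],[0.0006,0.001,0.08],[0.0006,0.001,0.11],[0.0006,0.001,0.122],[0.0006,0.001,0.127],[0.0006,0.001,0.129],[0.0006,0.001,0.13],[0.0006,0.001,0.13]],"roll":[0,0,0,0,0,0,0,0],"grip":[0.066,0.066,0.064,0.064,0.064,0.064,0.064,0.064]}' 40;  python3 -m crank '{"slide":[[0,0,0.0005],[0,0,0.001],[0,0,0.0015],[0,0,0.002],[0,0,0.002],[0,0,0.002],[0,0,0.002],[0,0,0.002]],"roll":[0,0,0,0,0,0,0,0],"grip":[0.064,0.064,0.064,0.064,0.064,0.064,0.064,0.064]}' 40; python3 - <<'E'
from h import *
from rig import *
p=get_image("wrist"); cv2.imwrite("pics/w9.png",cv2.resize(p["frame"][:,:,::-1],(800,600),interpolation=cv2.INTER_CUBIC))
E
```

```text
time_s: 12.65
position: [0.5907, -0.026, 0.0009]
tool_rot: [[-0.09, 0.996, 0.002], [0.996, 0.09, -0.0], [-0.001, 0.002, -1.0]]
ft_force: [0.2, -0.7, 0.5]
grip_width: 0.064
time_s: 13.45
position: [0.5902, -0.0258, -0.0022]
tool_rot: [[-0.09, 0.996, 0.0], [0.996, 0.09, -0.0], [-0.0, 0.0, -1.0]]
ft_force: [-0.0, 0.7, 0.1]
grip_width: 0.0641
```

View pics/w9.png

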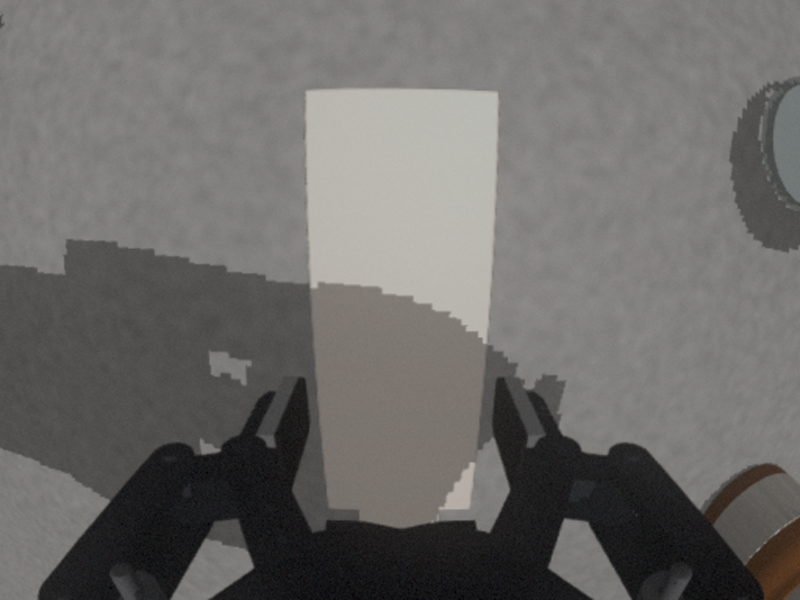

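```bash
python3 -m crank '{"slide":[[0,0,0.0004],[0,0,0.0008],[0,0,0.0012],[0,0,0.0016],[0,0,0.002],[0,0,0.002],[0,0,0.002],[0,0,0.002]],"roll":[0,0,0,0,0,0,0,0],"grip":[0.064,0.064,0.064,0.064,0.064,0.064,0.064,0.064]}' 40
```

```text
time_s: 14.3
position: [0.5902, -0.0258, -0.0042]
tool_rot: [[-0.09, 0.996, 0.0], [0.996, 0.09, 0.0], [0.0, 0.0, -1.0]]
ft_force: [-0.2, 0.7, 0.2]
grip_width: 0.064
```

```bash
python3 -m crank '{"slide":[[0,0,0],[0,0,0],[0,0,0],[0,0,0],[0,0,0],[0,0,0],[0,0,0],[0,0,0]],"roll":[0,0,0,0,0,0,0,0],"grip":[0.060,0.058,0.056,0.054,0.052,0.052,0.052,0.052]}' 40; python3 - <<'E'
from h import *
from rig import *
p=get_image("wrist"); cv2.imwrite("pics/w10.png",cv2.resize(p["frame"][:,:,::-1],(800,600),interpolation=cv2.INTER_CUBIC))
E
```

```text
time_s: 15.1
position: [0.5903, -0.0259, -0.0037]
tool_rot: [[-0.09, 0.996, 0.0], [0.996, 0.09, -0.0], [-0.0, 0.0, -1.0]]
ft_force: [-1.8, -0.5, 4.5]
grip_width: 0.0547
```

View pics/w10.png

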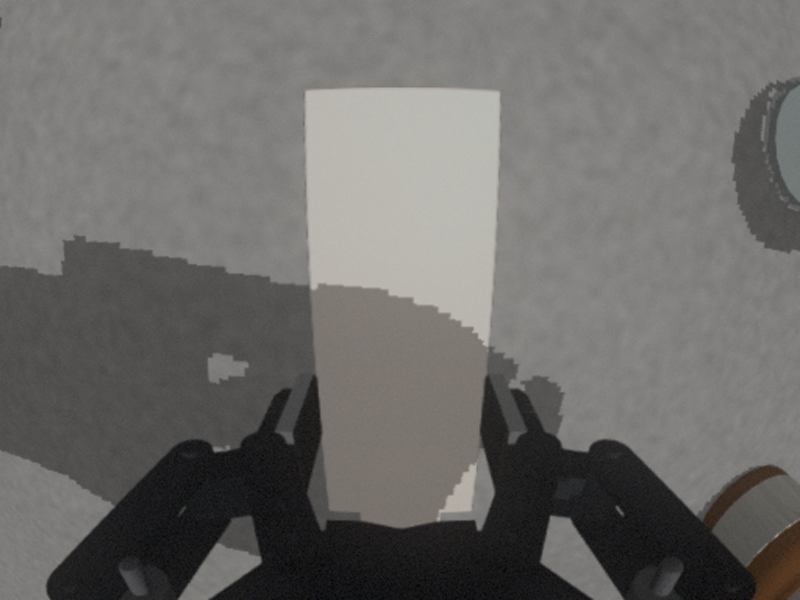

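```bash
python3 -m crank '{"slide":[[0,0,-0.01],[0,0,-0.035],[0,0,-0.07],[0,0,-0.105],[0,0,-0.135],[-0.03,-0.012,-0.145],[-0.07,-0.028,-0.145],[-0.11,-0.044,-0.145]],"roll":[0,0,0,0,0,0.1,0.22,0.35],"grip":[0.05,0.05,0.05,0.05,0.05,0.05,0.05,0.05]}' 60; python3 - <<'E'
from rig import observe
import numpy as np
s=observe();print(np.round(s["position"],4),np.round(s["tool_rot"],4).tolist(),np.round(s["q"],1),s["grip_width"],s["ft_force"])
E
```

```text
time_s: 15.95
position: [0.5557, -0.1402, 0.1415]
tool_rot: [[0.261, 0.965, 0.001], [0.965, -0.261, -0.0], [-0.0, 0.001, -1.0]]
ft_force: [0.4, -0.4, -1.3]
grip_width: 0.0535
[ 0.5557 -0.1402  0.1415] [[0.2606, 0.9654, 0.0006], [0.9654, -0.2606, -0.0004], [-0.0002, 0.0007, -1.0]] [-26.   28.5  78.8  -0.   72.6 -10.9] 0.05351982605475036 [ 0.41976964 -0.37869109 -1.33349721]
```

```bash
python3 -m crank '{"slide":[[-0.01,-0.003,0],[-0.02,-0.006,0],[-0.03,-0.01,0],[-0.04,-0.014,0],[-0.05,-0.018,0],[-0.058,-0.022,0],[-0.058,-0.022,0],[-0.058,-0.022,0]],"roll":[0.145,0.295,0.445,0.595,0.745,0.895,1.045,1.195],"grip":[0.05,0.05,0.05,0.05,0.05,0.05,0.05,0.05]}' 60; python3 - <<'E'
from h import *
from rig import *
import pickle
s=observe();print(np.round(s["q"],1))
p=get_image("wrist"); cv2.imwrite("pics/w11.png",cv2.resize(p["frame"][:,:,::-1],(800,600),interpolation=cv2.INTER_CUBIC))
D={}
for t,z in [("rest",.014),("board",.145)]:
    D[t]=silhouettes(t,p)
    for d in D[t][:2]:
        r,P=maskrect(p,d["pixels"],z,True); print(t,d["confidence"],np.round(d["box"]),np.round(r[0],1),np.round(r[1],1),round(r[2],2))
pickle.dump((dict(p),D),open("w11.pkl","wb"))
E
```

```text
time_s: 16.75
position: [0.5197, -0.1899, 0.141]
tool_rot: [[0.994, 0.109, -0.0], [0.109, -0.994, 0.0], [-0.0, -0.0, -1.0]]
ft_force: [0.2, 0.1, -1.4]
grip_width: 0.0539
[-32.3  26.8  82.1   0.   71.1  51.4]
rest 0.96 [497. 199.  31. 130.] [ 525.9 -507.6] [189.4  59.6] 18.62
rest 0.77 [393. 130.  88. 229.] [ 587.1 -319.4] [236.8  98.4] 6.94
board 0.78 [258. 197. 124. 280.] [ 538.3 -188.5] [164.   58.3] 6.08
```

View pics/w11.png

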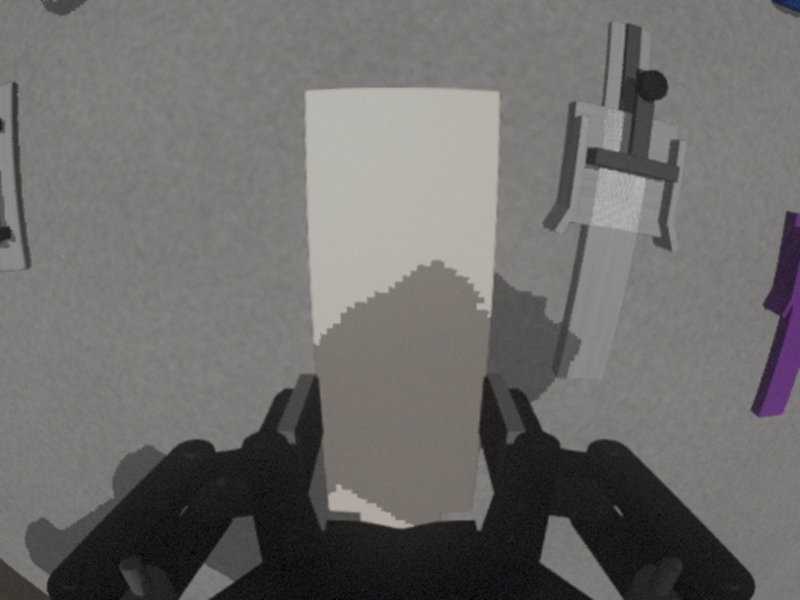

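The grey rest lies right of centre, with its bed tail at (585,378) and its stop bar at (630,163). The purple one is at the right edge and I leave it alone. I need a closer crop to fit its pose.

```bash
python3 - <<'E'
import pickle,cv2
p,D=pickle.load(open("w11.pkl","rb"))
im=p["frame"][5:250,340:450,::-1]
cv2.imwrite("pics/w11a.png",cv2.resize(im[:125],None,fx=4.8,fy=4.8,interpolation=cv2.INTER_CUBIC))
cv2.imwrite("pics/w11b.png",cv2.resize(im[120:],None,fx=4.8,fy=4.8,interpolation=cv2.INTER_CUBIC))
E
```

```text
(no output)
```

View pics/w11a.png

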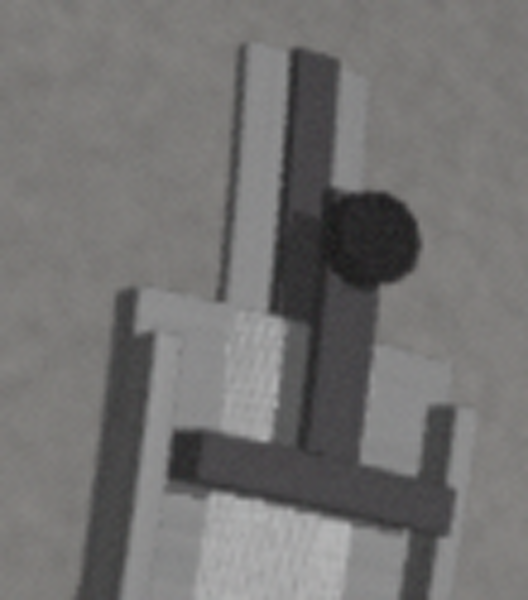

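View pics/w11b.png

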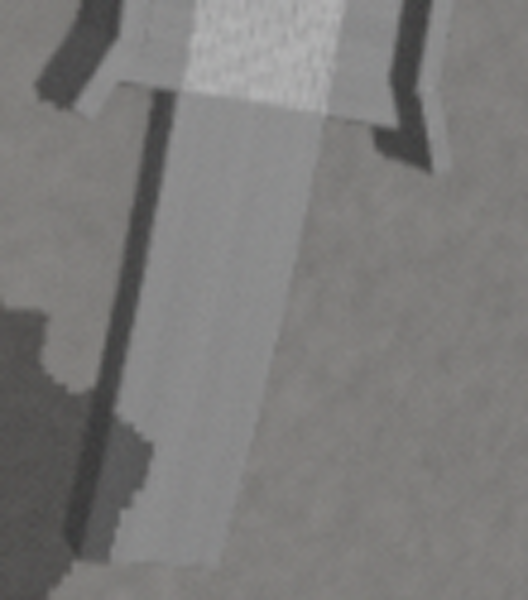

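```bash
cat > fit.py <<'E'
from h import *
import pickle
from scipy.optimize import least_squares
p,D=pickle.load(open("w11.pkl","rb"))
f=lambda x,y,o:((x+.5)/4.8-.5+340,(y+.5)/4.8-.5+o)
A=lambda x,y:f(x,y,5); B=lambda x,y:f(x,y,125)
obs=[((-95,18),B(79,556)),((-95,-18),B(222,566)),((10,18),B(178,92)),((10,-18),B(324,114)),((85,37.5),A(137,290)),((85,-37.5),A(450,362)),((10,37.5),B(122,83))]
W=onplane(p,[o[1] for o in obs],.014,True)*1000
M=np.array([o[0] for o in obs],float)
def T(q): c,s=np.cos(q[2]),np.sin(q[2]); return M@np.array([[c,s],[-s,c]])+q[:2]
r=least_squares(lambda q:(T(q)-W).ravel(),[590,-320,0.02],x_scale=[1,1,.01])
print(r.x,np.degrees(r.x[2])); print(np.round(T(r.x)-W,1).tolist())
q=r.x;c,s=np.cos(q[2]),np.sin(q[2])
for z,pts in [(.014,[A(175,490),A(445,535)]),(.034,[A(208,482),A(440,535)]),(.034,[A(180,432),A(455,490)])]:
    w=onplane(p,pts,z,True)*1000-q[:2]; print(z,np.round(w@np.array([[c,-s],[s,c]]),1).tolist())
E
python3 fit.py
```

```text
[ 5.63547392e+02 -3.20332294e+02  1.79964012e-02] 1.0311178351733774
[[-1.4, -1.2], [-0.5, -0.7], [0.0, -0.6], [-0.2, -1.7], [1.7, -0.5], [0.6, -1.7], [-0.3, 6.4]]
0.014 [[45.3, 25.1], [47.7, -40.4]]
0.034 [[47.4, 27.0], [46.8, -25.9]]
0.034 [[55.6, 34.0], [56.3, -27.9]]
```

```bash
sed -i 's/,((10,37.5),B(122,83))//' fit.py; cat >> fit.py <<'E'
# board head corners in w11 (held board, top z): rows 800x600
from rig import observe
z=.141+.0037+.006
pts=[((305+.5)*.64-.5,(91+.5)*.64-.5),((499+.5)*.64-.5,(92+.5)*.64-.5),((314+.5)*.64-.5,(340+.5)*.64-.5),((490+.5)*.64-.5,(340+.5)*.64-.5)]
w=onplane(p,pts,z,True)*1000; print("board corners",np.round(w,1).tolist(), np.hypot(*(w[0]-w[1])))
st=observe(); R=st["tool_rot"]; t=np.array(st["position"][:2])*1000
mid=(w[0]+w[1])/2; d=np.array(R)[:2,0]; e=np.array(R)[:2,1]
print("head rel tool x,y",(mid-t)@d,(mid-t)@e, "heading tool",np.degrees(np.arctan2(d[1],d[0])),"head edge normal",np.degrees(np.arctan2(*( (w[0]-w[1])[::-1])))-90, "left side",np.degrees(np.arctan2(*((w[0]-w[2])[::-1]))),"right",np.degrees(np.arctan2(*((w[1]-w[3])[::-1]))))
E
python3 fit.py
```

```text
[ 5.63503074e+02 -3.19270185e+02  1.99047697e-02] 1.140459297498888
[[-1.4, -0.3], [-0.5, 0.2], [-0.1, 0.5], [-0.2, -0.6], [1.6, 0.7], [0.6, -0.5]]
0.014 [[45.3, 23.9], [47.6, -41.5]]
0.034 [[47.5, 25.9], [46.8, -27.0]]
0.034 [[55.7, 32.8], [56.3, -29.1]]
board corners [[615.5, -152.9], [621.3, -207.2], [540.7, -160.9], [546.8, -215.8]] 54.64335002853479
head rel tool x,y 98.96115722903222 2.15824839744653 heading tool 6.819997153293817 head edge normal 6.078487167708744 left side 6.141889541243749 right 6.584926108727859
```

```bash
cat > go.py <<'E'
import sys,numpy as np
from rig import observe
s=observe(); R=np.array(s["tool_rot"]); t=np.array(s["position"])
tx,ty,tz,h=map(float,sys.argv[1:5])
d=R.T@(np.array([tx,ty,tz])-t); hd=np.degrees(np.arctan2(R[1,0],R[0,0]))
print("slide",np.round(d,4),"roll",round(np.radians(hd-h),4),"pos",np.round(t,4),"hd",round(hd,2),"f",np.round(s["ft_force"],1),"g",round(s["grip_width"],4))
E
python3 go.py 0.4955 -0.3207 0.08 1.14
```

```text
slide [-0.0398  0.1272  0.0609] roll 0.0991 pos [ 0.5199 -0.1897  0.1409] hd 6.82 f [-0.4 -0.1 -1.3] g 0.0536
```

```bash
python3 -m crank '{"slide":[[-0.008,0.025,0],[-0.016,0.05,0],[-0.024,0.076,0],[-0.032,0.102,0],[-0.0398,0.127,0.02],[-0.0398,0.127,0.06],[-0.0398,0.127,0.06],[-0.0398,0.127,0.06]],"roll":[0.02,0.04,0.06,0.08,0.099,0.099,0.099,0.099],"grip":[0.05,0.05,0.05,0.05,0.05,0.05,0.05,0.05]}' 60; python3 go.py 0.4955 -0.3207 0.08 1.14; python3 - <<'E'
from h import *
from rig import *
import pickle
p=get_image("wrist"); cv2.imwrite("pics/w12.png",cv2.resize(p["frame"][:,:,::-1],(800,600),interpolation=cv2.INTER_CUBIC))
pickle.dump((dict(p),observe()),open("w12.pkl","wb"))
E
```

```text
time_s: 17.7
position: [0.4953, -0.3201, 0.0813]
tool_rot: [[1.0, 0.019, -0.001], [0.019, -1.0, 0.001], [-0.001, -0.001, -1.0]]
ft_force: [0.1, 0.2, -1.9]
grip_width: 0.0536
slide [0.0002 0.0006 0.0013] roll -0.0005 pos [ 0.4953 -0.3201  0.0813] hd 1.11 f [ 0.1  0.2 -1.9] g 0.0536
```

View pics/w12.png

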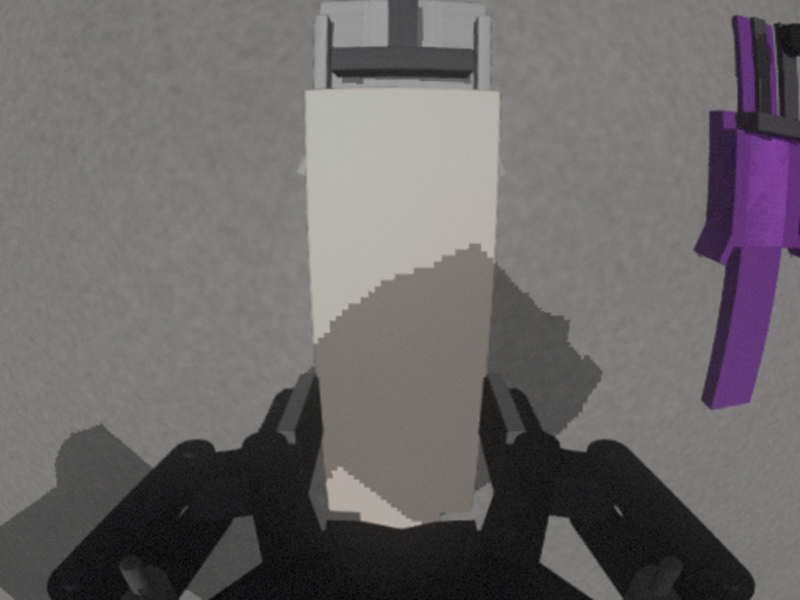

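The held board's centre (402 px) lines up with the guide walls' middle (403 px), and the stop bar at (403,62) lies just beyond the head. Next I lower it.

```bash
python3 -m crank '{"slide":[[0,0.0006,0.015],[0,0.0006,0.03],[0,0.0006,0.045],[0,0.0006,0.056],[0,0.0006,0.062],[0,0.0006,0.066],[0,0.0006,0.067],[0,0.0006,0.067]],"roll":[0,0,0,0,0,0,0,0],"grip":[0.05,0.05,0.05,0.05,0.05,0.05,0.05,0.05]}' 60; python3 go.py 0.4955 -0.3207 0.0103 1.14; python3 - <<'E'
from h import *
from rig import *
p=get_image("wrist"); cv2.imwrite("pics/w13.png",cv2.resize(p["frame"][:,:,::-1],(800,600),interpolation=cv2.INTER_CUBIC))
p=get_image("side"); cv2.imwrite("pics/s13.png",cv2.resize(p["frame"][210:315,200:340,::-1],(800,600),interpolation=cv2.INTER_CUBIC))
E
```

```text
time_s: 18.55
position: [0.4954, -0.3212, 0.0143]
tool_rot: [[1.0, 0.017, 0.001], [0.017, -1.0, -0.001], [0.001, 0.001, -1.0]]
ft_force: [0.9, -1.2, -1.7]
grip_width: 0.0534
slide [ 0.0001 -0.0006  0.004 ] roll -0.0029 pos [ 0.4954 -0.3212  0.0143] hd 0.98 f [ 0.9 -1.2 -1.7] g 0.0534
```

View pics/w13.png

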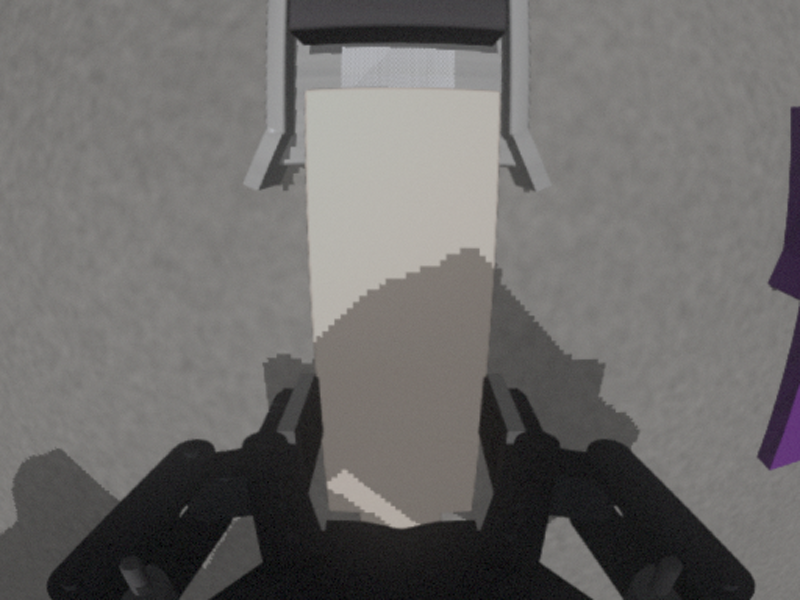

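View pics/s13.png

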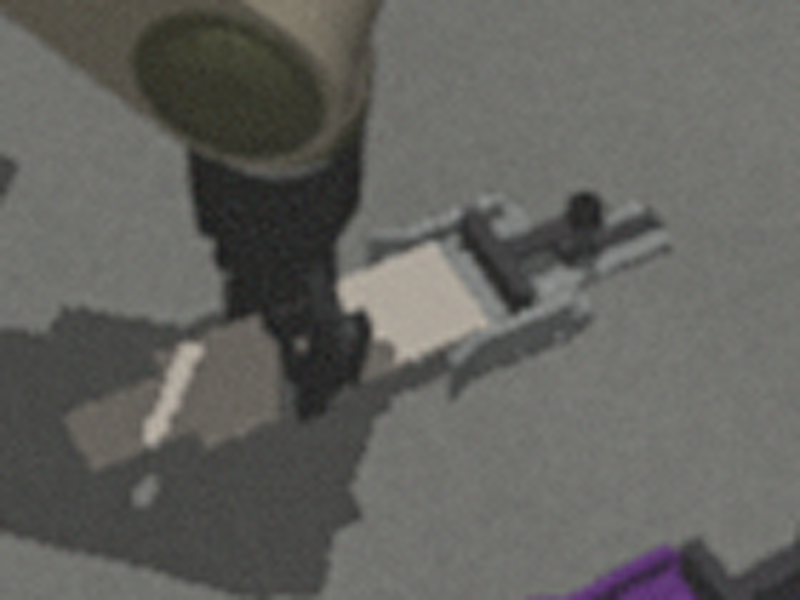

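```bash
python3 -m crank '{"slide":[[0,-0.0006,0.0006],[0,-0.0006,0.0012],[0,-0.0006,0.0018],[0,-0.0006,0.0024],[0,-0.0006,0.003],[0,-0.0006,0.0035],[0,-0.0006,0.0035],[0,-0.0006,0.0035]],"roll":[0,0,0,0,0,0,0,0],"grip":[0.05,0.05,0.05,0.05,0.05,0.05,0.05,0.05]}' 60; python3 go.py 0.4955 -0.3207 0.0103 1.14
```

```text
time_s: 19.45
position: [0.4952, -0.3205, 0.0105]
tool_rot: [[1.0, 0.017, 0.0], [0.017, -1.0, -0.0], [0.0, 0.0, -1.0]]
ft_force: [-2.2, 1.1, 2.1]
grip_width: 0.0538
slide [0.0003 0.0002 0.0002] roll -0.0031 pos [ 0.4952 -0.3205  0.0105] hd 0.96 f [-2.2  1.1  2.1] g 0.0538
```

```bash
python3 -m crank '{"slide":[[0.0012,0,0],[0.0025,0,0],[0.004,0,0],[0.0055,0,0],[0.007,0,0],[0.008,0,0],[0.009,0,0],[0.009,0,0]],"roll":[0,0,0,0,0,0,0,0],"grip":[0.05,0.05,0.05,0.05,0.05,0.05,0.05,0.05]}' 25; python3 go.py 0.4955 -0.3207 0.0103 1.14;python3 - <<'E'
from h import *
from rig import *
p=get_image("wrist"); cv2.imwrite("pics/w14.png",cv2.resize(p["frame"][:,:,::-1],(800,600),interpolation=cv2.INTER_CUBIC))
E
```

```text
time_s: 20.25
position: [0.5044, -0.3205, 0.0105]
tool_rot: [[1.0, 0.017, 0.0], [0.017, -1.0, -0.0], [0.0, 0.0, -1.0]]
ft_force: [-3.4, 0.1, 5.3]
grip_width: 0.0537
slide [-0.0089  0.0001  0.0002] roll -0.003 pos [ 0.5044 -0.3205  0.0105] hd 0.97 f [-3.4  0.1  5.3] g 0.0537
```

View pics/w14.png

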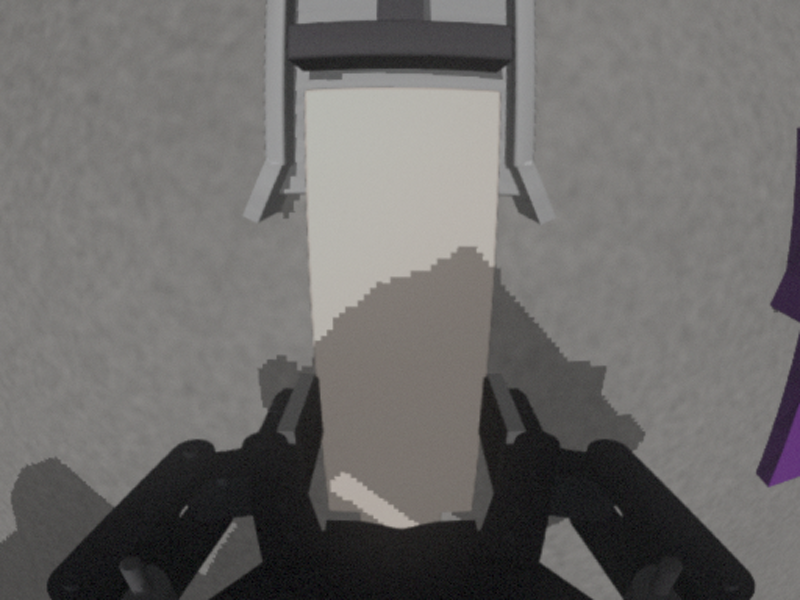

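```bash
python3 -m crank '{"slide":[[0.0005,0,0],[0.001,0,0],[0.0015,0,0],[0.002,0,0],[0.0025,0,0],[0.003,0,0],[0.0035,0,0],[0.0035,0,0]],"roll":[0,0,0,0,0,0,0,0],"grip":[0.05,0.05,0.05,0.05,0.05,0.05,0.05,0.05]}' 25; python3 -m crank '{"slide":[[0.0002,0,0],[0.0004,0,0],[0.0006,0,0],[0.0008,0,0],[0.001,0,0],[0.001,0,0],[0.001,0,0],[0.001,0,0]],"roll":[0,0,0,0,0,0,0,0],"grip":[0.05,0.05,0.05,0.05,0.05,0.05,0.05,0.05]}' 25
```

```text
time_s: 21.1
position: [0.5078, -0.3204, 0.0105]
tool_rot: [[1.0, 0.017, 0.0], [0.017, -1.0, -0.0], [0.0, 0.0, -1.0]]
ft_force: [-3.1, -0.1, 5.3]
grip_width: 0.0541
time_s: 21.9
position: [0.5087, -0.3204, 0.0105]
tool_rot: [[1.0, 0.017, -0.0], [0.017, -1.0, -0.0], [-0.0, 0.0, -1.0]]
ft_force: [-4.0, 0.5, 4.8]
grip_width: 0.0538
```

```bash
python3 -m crank '{"slide":[[0.0002,0,0],[0.0004,0,0],[0.0006,0,0],[0.0008,0,0],[0.001,0,0],[0.001,0,0],[0.001,0,0],[0.001,0,0]],"roll":[0,0,0,0,0,0,0,0],"grip":[0.05,0.05,0.05,0.05,0.05,0.05,0.05,0.05]}' 25
```

```text
time_s: 22.7
position: [0.5097, -0.3204, 0.0105]
tool_rot: [[1.0, 0.017, -0.0], [0.017, -1.0, -0.0], [-0.0, 0.0, -1.0]]
ft_force: [-3.3, 0.5, 4.9]
grip_width: 0.0534
```

```bash
python3 -m crank '{"slide":[[0.0002,0,0],[0.0004,0,0],[0.0006,0,0],[0.0008,0,0],[0.001,0,0],[0.001,0,0],[0.001,0,0],[0.001,0,0]],"roll":[0,0,0,0,0,0,0,0],"grip":[0.05,0.05,0.05,0.05,0.05,0.05,0.05,0.05]}' 25; python3 - <<'E'
from h import *
from rig import *
p=get_image("wrist"); cv2.imwrite("pics/w15.png",cv2.resize(p["frame"][:150,150:350,::-1],(800,600),interpolation=cv2.INTER_CUBIC))
E
```

```text
time_s: 23.5
position: [0.5104, -0.3203, 0.0105]
tool_rot: [[1.0, 0.017, -0.001], [0.017, -1.0, -0.0], [-0.001, 0.0, -1.0]]
ft_force: [-4.8, -0.0, 6.1]
grip_width: 0.0536
```

View pics/w15.png

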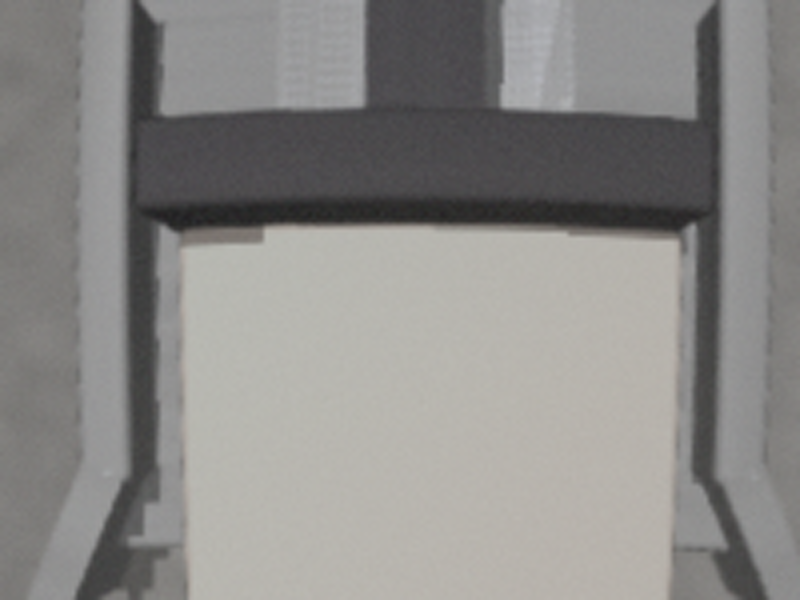

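The head edge now sits at the bar's foot (430,228), and the position is starting to lag. I press on gently.

```bash
python3 -m crank '{"slide":[[0.0002,0,0],[0.0004,0,0],[0.0006,0,0],[0.0008,0,0],[0.0008,0,0],[0.0008,0,0],[0.0008,0,0],[0.0008,0,0]],"roll":[0,0,0,0,0,0,0,0],"grip":[0.05,0.05,0.05,0.05,0.05,0.05,0.05,0.05]}' 25
```

```text
time_s: 24.35
position: [0.5105, -0.3203, 0.0105]
tool_rot: [[1.0, 0.017, -0.002], [0.017, -1.0, 0.0], [-0.002, -0.0, -1.0]]
ft_force: [-8.5, -0.5, 8.0]
grip_width: 0.0536
```

```bash
python3 -m crank '{"slide":[[0.0002,0,0],[0.0004,0,0],[0.0005,0,0],[0.0005,0,0],[0.0005,0,0],[0.0005,0,0],[0.0005,0,0],[0.0005,0,0]],"roll":[0,0,0,0,0,0,0,0],"grip":[0.05,0.05,0.05,0.05,0.05,0.05,0.05,0.05]}' 25
```

```text
time_s: 25.15
position: [0.5105, -0.3203, 0.0105]
tool_rot: [[1.0, 0.017, -0.003], [0.017, -1.0, 0.0], [-0.003, -0.0, -1.0]]
ft_force: [-12.0, -0.8, 7.7]
grip_width: 0.0539
```

```bash
python3 -m crank '{"slide":[[-0.0005,0,0],[-0.001,0,-0.0003],[-0.001,0,-0.0003],[-0.001,0,-0.0003],[-0.001,0,-0.0003],[-0.001,0,-0.0003],[-0.001,0,-0.0003],[-0.001,0,-0.0003]],"roll":[0,0,0,0,0,0,0,0],"grip":[0.05,0.05,0.054,0.056,0.058,0.062,0.066,0.068]}' 25; python3 -m crank '{"slide":[[0,0,0],[0,0,-0.003],[0,0,-0.01],[0,0,-0.03],[0,0,-0.06],[0,0,-0.1],[0,0,-0.14],[0,0,-0.14]],"roll":[0,0,0,0,0,0,0,0],"grip":[0.068,0.068,0.068,0.068,0.068,0.068,0.068,0.068]}'; python3 - <<'E'
from h import *
from rig import *
import pickle
p=get_image("wrist"); cv2.imwrite("pics/w16.png",cv2.resize(p["frame"][:,:,::-1],(800,600),interpolation=cv2.INTER_CUBIC))
d=silhouettes("board",p)[0]; r,P=maskrect(p,d["pixels"],.020,True); print(d["confidence"],r)
pickle.dump(dict(p),open("w16.pkl","wb"))
p=get_image("scene"); cv2.imwrite("pics/s16.png",cv2.resize(p["frame"][:,:,::-1],(800,600),interpolation=cv2.INTER_CUBIC))
d=silhouettes("block",p)[0]; r,P=maskrect(p,d["pixels"],.053); print(d["confidence"],r)
E
```

```text
time_s: 25.95
position: [0.5112, -0.3202, 0.0106]
tool_rot: [[1.0, 0.017, 0.0], [0.017, -1.0, -0.0], [0.0, 0.0, -1.0]]
ft_force: [-0.3, -0.5, 0.3]
grip_width: 0.0682
time_s: 26.75
position: [0.5127, -0.3217, 0.157]
tool_rot: [[1.0, 0.017, 0.008], [0.017, -1.0, -0.008], [0.008, 0.008, -1.0]]
ft_force: [0.4, -0.6, 0.3]
grip_width: 0.0682Traceback (most recent call last):
  File "<stdin>", line 5, in <module>
IndexError: list index out of range
```

View pics/w16.png

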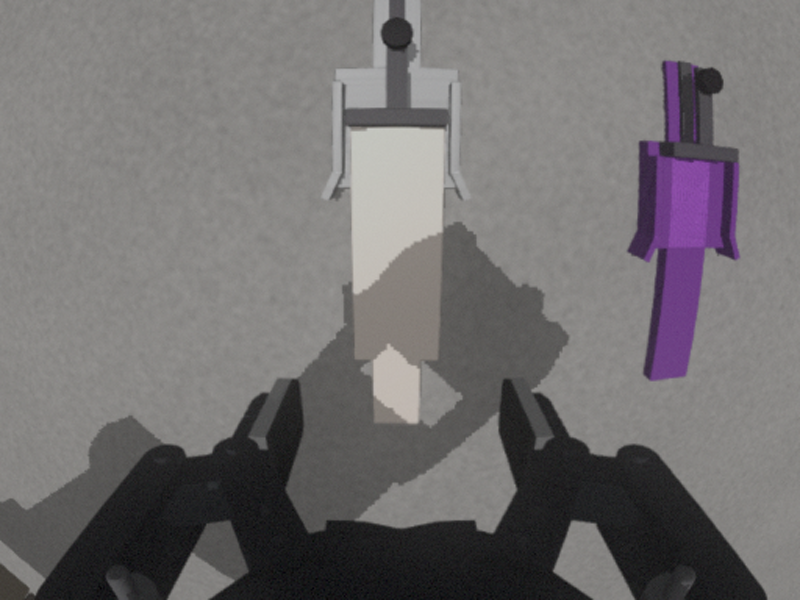

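```bash
python3 - <<'E'
from h import *
from rig import *
for n in ["scene","side"]:
    p=get_image(n); cv2.imwrite(f"pics/{n}17.png",cv2.resize(p["frame"][90:290,150:350,::-1],(600,600),interpolation=cv2.INTER_CUBIC))
    for t,z in [("warmer",.008),("block",.053),("beaker",0),("jar",0),("tub",0)]:
        for d in silhouettes(t,p)[:1]:
            r,P=maskrect(p,d["pixels"],z); u,v,w,h=d["box"]
            print(n,t,round(d["confidence"],2),np.round(r[0]),np.round(r[1]),round(r[2],1),np.round(onplane(p,[[u,v+h/2]],0)*1000))
E
```

```text
scene warmer 0.75 [570. 185.] [152. 158.] 5.8 [[634. 117.]]
scene block 0.71 [580. 160.] [134. 124.] 6.1 [[618. 139.]]
scene beaker 0.67 [702. 126.] [ 73. 153.] 34.1 [[770.  65.]]
scene jar 0.82 [749. -65.] [ 62. 120.] 41.5 [[793. -99.]]
scene tub 0.65 [664. 454.] [ 49. 133.] 29.5 [[714. 391.]]
side warmer 0.48 [510. 171.] [ 40. 137.] 11.0 [[490. 113.]]
side jar 0.9 [806. -44.] [141.  63.] 58.8 [[ 773. -112.]]
side tub 0.51 [720. 502.] [87. 44.] 67.0 [[702. 456.]]
```

View pics/scene17.png

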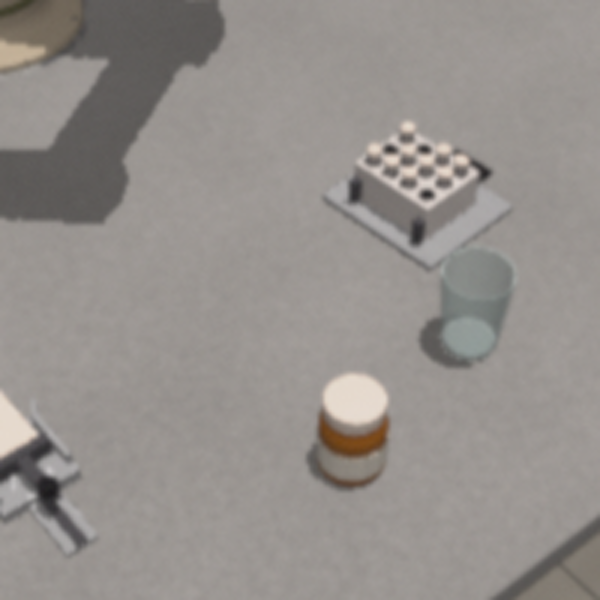

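View pics/side17.png

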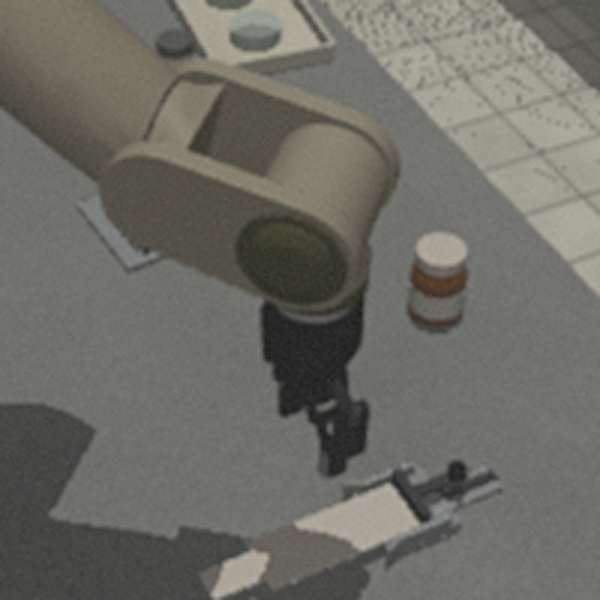

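```bash
python3 -c "
from rig import *
print(close_job())"
```

```text
the job is handed in; nothing more can be done
None
```

I carried out the whole job and handed it in at about 27 s on the robot's clock. No verdict came back, so success isn't confirmed.

**What I did**
- **Draw-out:** I pulled the board out by its tab. The block dropped onto the warming plate behind its two posts.
- **Set-down:** The tab stayed about 5 mm up when the fingertips met the bench, so it dropped that far when I let go. The next picture showed the board flat.
- **Regrasp and rest:** I took the board 25 mm behind its origin (towards the tab) and laid it between the guide walls of the grey rest. I then slid it forward about 15 mm to the end stop.
- **Stop contact:** Forward motion stalled as the wrist force rose from about 3–4 N (friction) to 12 N, so I estimate about 8 N on the stop.

**Last checks**
- **Board:** The wrist picture after I let go shows it between the walls with its head at the stop and the fingers clear. That was by eye only, because the board network found nothing in that picture.
- **Block:** In the scene picture it stands upright on the plate behind both posts, about 6 mm nearer to them than at the start. The side camera could not confirm this because the arm hid the block.
- **Bystanders:** Nearly all the beaker, jar and tub readings agreed with the start to within about 15 mm, roughly the scatter of these readings.
- **Disagreement:** One side-camera reading of the tub was over 40 mm off, at low confidence and with a mask of a different shape. The arm partly hid the tub in that picture, so I did not trust that reading. I also had no side-camera reading of the beaker at the end.

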